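# Bolt the gas cylinder's cradle and half open the supply valve

### The job

Secure the gas cylinder in its cradle by sliding the barrel bolt fully home through its keeper. Then turn the manifold's lever valve to half open, with the lever midway between straight across the pipe and along it. Leave everything else on the bench where it stands.

Things in the scene. Friction and masses are not known exactly. Their poses are not given: they have to be found in the camera images.
- cradle: Cylinder cradle screwed to the table, on its left or right half: grey base plate 205 x 300 x 8 mm with a white gas cylinder (84 mm across, top 97 mm high, axis at local x = -55 mm) lying along the cradle's y axis, a steel strap round it, and the bolt along the plate's other long side (local x = +50 mm). Origin on the table, 10 mm along +x from under the plate's middle; z is up.
- bolt (a joint): How far the barrel bolt has slid (m) along the cradle's +y: 0 withdrawn, 0.070 fully home against its stop; needs about 3 N. The bolt is a steel rod 16 mm thick, 170 mm long, its axis 45 mm above the table, in two guides; when home its end stands through all three plates of the keeper.
- bolt_knob (a point): Grip point of the bolt's handle, an upright round steel post 18 mm thick from 75 to 109 mm above the table (top 113 mm). The point is on its axis, 95 mm high, and moves with the bolt: cradle-frame (50, -55, 95) mm withdrawn, (50, 15, 95) mm home. The guides either side are 62 mm high; the cylinder's side is 63 mm away.
- keeper (a point): Middle of the keeper: the steel tongue of the strap with a square hole, standing between two holed lugs (68 mm high, reaching from 68 to 112 mm along the cradle's +y); at cradle-frame (50, 90, 45) mm. Fixed to the cradle.
- manifold: Supply manifold screwed to the table on the half the cradle does not use: grey base plate 110 x 210 x 8 mm; steel pipe (24 mm thick, axis 42 mm high) along the manifold's y axis in two grey saddles; brass valve at its middle; round gauge (48 mm across, top 109 mm high) near the -y end. Origin on the table, 30 mm along +x from under the pipe's middle.
- valve (a joint): Angle of the valve lever (rad), growing counter-clockwise from above: 0 shut, lever straight across the pipe, pointing along the manifold's +x; pi/2 fully open, lever along the pipe, pointing to +y; pi/4 (0.785) half open. Stops at both ends; stays where it is left; needs about 0.12 N m.
- lever_grip (a point): Grip point of the valve lever: a flat bar with a black sleeve 75 mm long, 14 mm wide, 18 mm tall, ending 115 mm from the turning axis. The point is 85 mm from that axis, at mid-height, 95 mm above the table, and moves with the lever; local x points outwards. Below it is free down to the 60 mm high saddles.
- valve_axis (a point): Where the lever's vertical turning axis meets the lever's mid-height: manifold-frame (-30, 0, 95) mm.
- jar: Bystander: clear glass jar with a steel lid, 60 mm across, 75 mm tall, beside the cradle on the bolt's side; origin at the centre of its underside
- spanner: Bystander: steel open-ended spanner, 160 mm long, lying flat on the table beside the manifold's base plate, on the robot's side; origin under its middle
- dish: Bystander: shallow steel bowl, 90 mm across, 40 mm tall, between the two fixtures; origin at the centre of its underside
- spray: Bystander: white plastic bottle, 70 mm across, 190 mm tall, on the robot's left; origin at the centre of its underside

How it is judged:
On the way, in this order (a step that is already met when the one before it is completed fails the run):
1. the bolt is fully home in its keeper (value of joint bolt above 0.064 m), for 0.2 s.
2. the valve lever is half open, the bolt still home (value of joint bolt above 0.064 m and value of joint valve between 0.585 and 0.985 rad), for 0.2 s.
At the end, for the whole second after the job is handed in: The bolt is home to within 6 mm of its stop (joint above 0.064 m), and the valve lever rests within 0.2 rad (11 degrees) of half open (0.785 rad) (all of step 2 and velocity of joint valve between -0.05 and 0.05 rad/s); the robot touches nothing.
It fails at once if a loose thing on the bench (jar, spanner, dish, or spray bottle) is shifted more than 40 mm (distance of any of jar, spanner, dish, spray from where it was at the start of the episode above 0.04 m).
It also fails if it takes over 48 s, if anything falls off the work surface, if the arm or the gripper's body presses on something with over 40 N, if the wrist force passes 120 N, or if a joint passes its speed limit or range.

### The arm

A 7-joint arm with a two-finger parallel gripper is mounted at the origin on the work surface. World frame = base frame: x ahead of the robot, y to its left, z up, the work surface at z = 0. Lengths are in m, angles in rad, forces in N, time in s.
With the tool pointing down it reaches from about 0.35 to 0.775 m from the base axis. Payload 3.1 kg.
Tool frame: the origin (TCP) lies at the very end of the fingers, on their centre line; the grasp point (between the pads) lies 19 mm behind it (arm.grasp_offset is the distance from the TCP to the grasp point, in m); z points along the fingers, y is the line along which they close (so a half turn about z gives the same grasp; the last joint's range is limited). The gripper opens to 85 mm and grips with 20 to 120 N. Pads are 22 mm wide; open, the fingers measure 114 mm over their backs; the gripper's body (76 mm by 85 mm) begins 54 mm behind the grasp point. The pads swing forward as they close: fully open they stand 13 mm farther back than shut.
Start: joints at [1.18, 0.311, 0.014, 1.512, -0.004, 1.319, -0.027], TCP at [0.188, -0.517, 0.231] pointing down, gripper open.
Joint ranges: [-2.7, 2.7], [-0.3, 1.91], [-1.27, 1.3], [0.12, 2.57], [-1.44, 4.58], [0.2, 2.03], [-3.05, 3.05]. Speed limits (rad/s): [2.79, 2.79, 3.14, 3.14, 3.14, 3.14, 3.14].

### API

Orientations are given as a rotation vector (axis times angle).
In Python, from station import telemetry, optics, order, arm gives the robot as it stands.
- The arm moves only by the tool jog_arm, never from a script. Its arguments are lists of equal length, an entry for each row: "travel": the shift along the tool's x, y, z in mm, a list of three; "turn": the turn about the tool's z in rad; "claw": the closure, from -1 (fully open) to 1 (shut), so that 0 is half open. In form: {"travel": [[dx, dy, dz], ...], "turn": [turn, ...], "claw": [claw, ...]}. A call has 1 to 5 rows; each row shifts and turns the commanded pose from where the row before left it, along the tool's axes as they then stand; what a row does not reach is not made up. A row lasts 1/8 s, in which the tool goes at most 62.5 mm and 10.7 degrees, less where a joint would pass 70% of its speed; a pose out of reach is approached as far as the arm can. A call with a gripper value outside its range is refused whole. The fingers move at their own pace and stop on an object; the grip force is fixed at half the most. Time passes only in rows, so rows that do not move let the fingers close. It gives the time, the measured TCP pose, the force, the opening and the grip force at its end, in the units of the state.
- telemetry.get_state(): the state, without advancing time (a new reading comes with each control period).
- optics.camera(name): name is "scene" or "side" or "wrist"; returns a dict with "color" (400x640x3 uint8, red, green, blue), "depth" (400x640 float32, m along the optical axis (not along the pixel's ray), 0 where there is no reading), "intrinsics" (3x3 intrinsics, pixels), "xyz" and "orientation" of the camera in the world. Camera axes: x right, y up, looking along -z (the intrinsics and any distortion apply to the point x, -y, -z); pixel columns grow to the right and rows downward; lengths in m; the calibration is good to about 2 mm. A picture is of the moment at which its call begins.
- order.job_done(): hands the job in; it is judged then, once.
The state is a dict: "time": time; "qpos": joint angles; "joint_velocities": joint speeds; "effort": joint torques, N m; "tcp_pos": TCP position; "eef_rot": TCP orientation; "force": force on the tool from outside, world axes, zero at the start; "moment": the same for the moment, N m; "finger_gap": finger opening in m; "finger_force": force on a finger pad.
Only numpy, scipy, OpenCV 4.12 (cv2) and the standard library are available. Lean on these libraries where they do the work, as an engineer would, in place of code of your own. Each camera call takes 0.05 s, during which the arm holds its last target. There are 200 camera calls.

## Working session

There is one attempt and no reset: what is moved stays moved. The work goes in short steps, Python scripts to look and compute and a tool call to move; the robot and the scene stay as the last step left them, time stands still between calls to the robot, and variables do not carry over. Pictures are saved under pics/ and viewed, at most 10 in all, crops included, and the job is handed in when it is done.

Besides the shell and the picture viewer there is one more tool, called after "Request:" as name([rows], argument=value, ...), one row to a line, values as JSON. jog_arm: Moves the arm, as the interface text tells. Its arguments: {"type":"object","properties":{"travel":{"type":"array","items":{"type":"array","items":{"type":"number"}}},"turn":{"type":"array","items":{"type":"number"}},"claw":{"type":"array","items":{"type":"number"}}},"required":["travel","turn","claw"]}

```bash
mkdir -p pics; ls
cat > h.py <<'E'
import numpy as np, cv2
from scipy.spatial.transform import Rotation as R
from station import telemetry, optics, order, arm
def rot(o):
    o=np.array(o,float)
    if o.shape==(3,3): return o
    return R.from_rotvec(o).as_matrix() if o.size==3 else R.from_quat(o).as_matrix()
def cloud(c):
    d=c["depth"]; K=np.array(c["intrinsics"]); v,u=np.mgrid[:d.shape[0],:d.shape[1]]
    p=np.stack([(u-K[0,2])/K[0,0]*d,-(v-K[1,2])/K[1,1]*d,-d],-1)
    w=p@rot(c["orientation"]).T+np.array(c["xyz"]); w[d==0]=np.nan
    return w
def ray(c,u,v,z):
    K=np.array(c["intrinsics"]); r=rot(c["orientation"])@np.array([(u-K[0,2])/K[0,0],-(v-K[1,2])/K[1,1],-1])
    o=np.array(c["xyz"]); return o+r*(z-o[2])/r[2]
def save(c,n): cv2.imwrite(f"pics/{n}.png",c["color"][...,::-1])
E
python3 - <<'E'
from h import *
import pickle
s=telemetry.get_state(); print(s)
for n in("scene","side"):
    c=optics.camera(n); save(c,n+"0"); print(n,c["xyz"],c["orientation"],c["intrinsics"],{k for k in c}); pickle.dump(c,open(n+".pkl","wb"))
    w=cloud(c); print(np.nanpercentile(w[...,2],[5,50,95]))
E
```

```text
pics
{'time': 0.0, 'qpos': array([ 1.18028365,  0.31173456,  0.01402709,  1.51306343, -0.00439776,
        1.31922062, -0.02718654]), 'joint_velocities': array([ 0.00040305,  0.0001951 , -0.000798  ,  0.00020754,  0.00097264,
       -0.00215386, -0.00084458]), 'effort': array([ 3.68887470e-05, -3.79916346e+01,  1.46090453e-01, -2.30586112e+01,
        1.22464198e-02,  1.37408686e-02, -1.03838295e-05]), 'tcp_pos': array([ 0.1877198 , -0.51618555,  0.23021373]), 'eef_rot': array([-3.09161634e+00, -5.44823261e-01,  8.22641884e-04]), 'force': array([ 0.58052374, -0.11257304, -0.2069142 ]), 'moment': array([ 0.05253473,  0.02415522, -0.01937406]), 'finger_force': 0.0, 'finger_gap': 0.08565967086766561}
scene [ 1.25055387 -0.01394464  0.80364579] [0.6588856  0.5480972  1.35418642] [[397.23538706   0.         322.08767229]
 [  0.         397.23538706 201.49529939]
 [  0.           0.           1.        ]] {'color', 'xyz', 'intrinsics', 'depth', 'orientation'}
[-0.42416644  0.00062676  0.18772611]
side [0.15498998 0.84656965 0.80540766] [ 0.30982534 -1.10407497 -2.43871006] [[446.17795707   0.         315.94460251]
 [  0.         446.17795707 199.10000111]
 [  0.           0.           1.        ]] {'color', 'xyz', 'intrinsics', 'depth', 'orientation'}
[-3.28981304e-01 -2.12134756e-04  2.62287528e-01]
```

View pics/scene0.png

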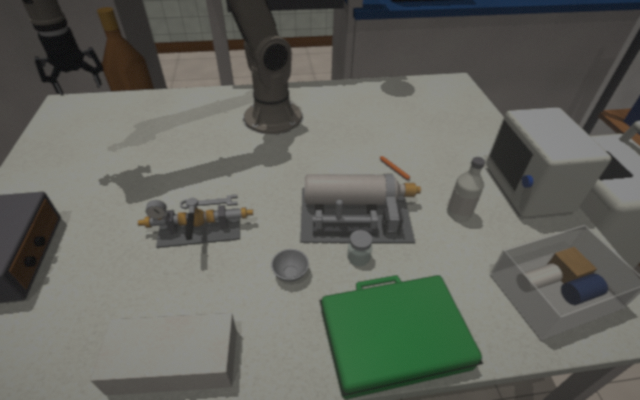

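View pics/side0.png

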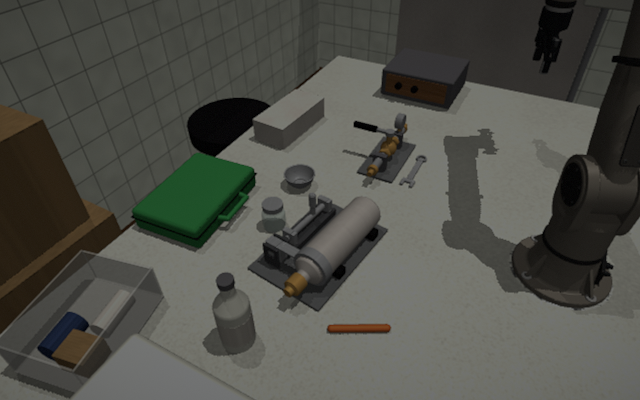

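The scene view shows the cradle at px (357,208), with its bolt on the far-from-robot side, the knob near (318,212) and the keeper near (393,215). The manifold is at (200,218), with the black lever pointing away from the robot at (189,230) and the gauge at (157,212). Next I'll measure with depth.

Run:
```python
from h import *
import pickle
W=[];C=[]
for n in("scene","side"):
    c=pickle.load(open(n+".pkl","rb")); w=cloud(c).reshape(-1,3); W.append(w); C.append(c["color"].reshape(-1,3).astype(int))
    for name,(u,v,z) in (dict(knob=(318,208,.113),lever=(189,230,.104),dish=(291,262,.04),jar=(361,238,.075),cyl=(350,180,.097),gauge=(157,207,.1)) if n=="scene" else dict(knob=(313,197,.113),lever=(366,126,.104),jar=(272,205,.075),dish=(299,170,.04))).items():
        print(n,name,ray(c,u,v,z).round(3), cloud(c)[v,u].round(3))
np.savez("w.npz",w=np.vstack(W),c=np.vstack(C),k=np.r_[np.zeros(len(W[0])),np.ones(len(W[1]))])
w=np.vstack(W);c=np.vstack(C);k=np.r_[np.zeros(len(W[0])),np.ones(len(W[1]))]
def box(m,l):
    for kk in(0,1,None):
        q=w[m&((k==kk) if kk is not None else True)]
        if len(q)>5:
            r=cv2.minAreaRect((q[:,:2]*1000).astype(np.float32)); print(l,kk,len(q),np.round(r[0]),np.round(r[1]),round(r[2],1),q.mean(0).round(4))
x,y,z=w.T
cr=(x>.35)&(x<.75)&(y>-.1)&(y<.3)
mf=(x>.35)&(x<.75)&(y>-.5)&(y<-.13)
dark=c.max(1)<130
box(cr&(z>.005)&(z<.012)&dark,"cplate")
box(mf&(z>.005)&(z<.012)&dark,"mplate")
box(cr&(z>.088)&(z<.1),"cyltop")
box(mf&(z>.085)&(z<.112)&(c.max(1)<45),"lever")
```

```text
scene knob [0.585 0.083 0.113] [0.504 0.095 0.029]
scene lever [ 0.609 -0.221  0.104] [ 0.61  -0.221  0.105]
scene dish [0.683 0.006 0.04 ] [0.661 0.007 0.011]
scene jar [0.661 0.177 0.075] [0.659 0.178 0.072]
scene cyl [0.477 0.185 0.097] [0.473 0.186 0.093]
scene gauge [ 0.519 -0.306  0.1  ] [ 0.521 -0.305  0.102]
side knob [0.561 0.151 0.113] [0.564 0.146 0.108]
side lever [ 0.583 -0.21   0.104] [ 0.585 -0.215  0.101]
side jar [0.658 0.186 0.075] [0.659 0.184 0.073]
side dish [ 0.696 -0.007  0.04 ] [ 0.707 -0.025  0.023]
cplate 0 1786 [590. 158.] [293. 315.] 73.2 [0.5631 0.1358 0.0077]
cplate 1 1260 [572. 150.] [312. 328.] 82.6 [0.4942 0.1821 0.0075]
cplate None 3046 [572. 150.] [312. 328.] 82.6 [0.5346 0.155  0.0076]
mplate 0 1451 [ 483. -229.] [168. 199.] 0.7 [ 0.5192 -0.2232  0.0078]
mplate 1 774 [ 484. -227.] [168. 194.] 0.2 [ 0.4878 -0.2137  0.0071]
mplate None 2225 [ 483. -229.] [170. 198.] 0.3 [ 0.5082 -0.2199  0.0076]
cyltop 0 1037 [511. 179.] [238. 138.] 82.8 [0.4749 0.1828 0.0931]
cyltop 1 1412 [511. 183.] [232. 140.] 85.2 [0.4707 0.1946 0.0929]
cyltop None 2449 [511. 180.] [238. 140.] 83.6 [0.4725 0.1896 0.093 ]
lever 0 131 [ 591. -223.] [69. 14.] 1.9 [ 0.5966 -0.2214  0.1026]
lever 1 186 [ 537. -239.] [166.  87.] 41.6 [ 0.5696 -0.2234  0.0972]
lever None 317 [ 538. -240.] [165.  89.] 40.1 [ 0.5808 -0.2226  0.0994]
```

Run:
```python
from h import *
d=np.load("w.npz"); w,c,k=d["w"],d["c"],d["k"]
m=(w[:,0]>.35)&(w[:,0]<.75)&(w[:,1]>-.4)&(w[:,1]<.35)&(w[:,2]>.004)&(w[:,2]<.2)
w,c=w[m],c[m]; o=np.argsort(w[:,2]); w=w[o]
im=np.zeros((400,750),np.uint8)
for p in w:
    r,q=int((p[0]-.35)*1000),int((p[1]+.4)*1000); cv2.circle(im,(q,r),1,int(40+min(p[2],.12)*1790),-1)
im=cv2.applyColorMap(im,cv2.COLORMAP_JET)
cv2.imwrite("pics/top.png",im)
x,y,z=w.T
# knob and cylinder
kn=(x>.54)&(x<.63)&(y>.05)&(y<.2)&(z>.078)
q=w[kn];print(len(q),q.min(0),q.max(0),q.mean(0))
kt=q[q[:,2]>.108];print("top",len(kt),np.median(kt,0),kt.min(0),kt.max(0))
```

```text
187 [0.56079139 0.13093766 0.07802173] [0.57863105 0.15388151 0.11518236] [0.56963366 0.14265229 0.09847062]
top 56 [0.56915186 0.14210371 0.11089426] [0.56118755 0.13277645 0.10805411] [0.5772962  0.15097969 0.11518236]
```

View pics/top.png

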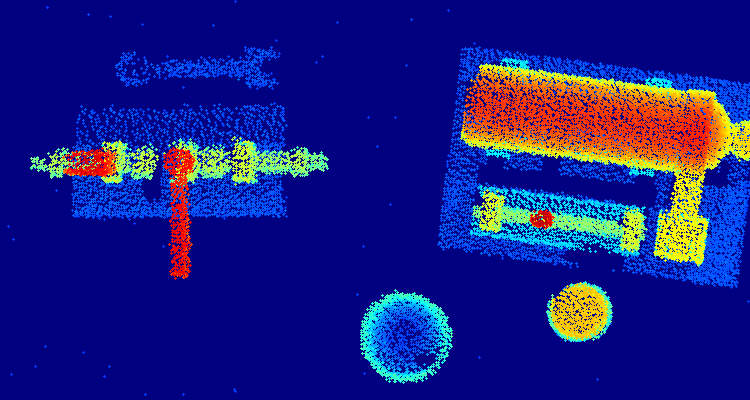

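The top map shows the knob at world (0.569, 0.142). The cradle is yawed about -7.6°, with +y at roughly (0.13, 0.99). The valve axis is at about (0.51, -0.22), with the lever along +x. The jar is at (0.66, 0.18). I'll grip the knob with the fingers closing along the bolt axis.

```bash
cat >> h.py <<'E'
def plan(t,az=None):
    s=telemetry.get_state(); M=rot(s["eef_rot"]); d=M.T@(np.array(t)-s["tcp_pos"])*1000
    a=np.degrees(np.arctan2(M[1,1],M[0,1]))
    print("t",s["time"],"tcp",s["tcp_pos"].round(4),"zaxis",M[:,2].round(3),"y az",a.round(1),"q7",s["qpos"][6].round(2),"tool d",d.round(1),"rows",np.ceil(np.linalg.norm(d)/60))
    if az is not None:
        e=(az-a+90)%180-90; print("turn(rad about tool z)",np.radians(-e).round(3))
E
python3 - <<'E'
from h import *
d=np.load("w.npz"); w=d["w"]; x,y,z=w.T
s=(x>.42)&(x<.53)&(y>.1)&(y<.27)&(z>.09)&(z<.099)
p=w[s]; l=cv2.fitLine(p[:,:2].astype(np.float32),cv2.DIST_L2,0,.01,.01).ravel(); print("cyl dir",l)
s=(x>.53)&(x<.65)&(y>-.26)&(y<-.18)&(z>.088)&(z<.11)
p=w[s]; l=cv2.fitLine(p[:,:2].astype(np.float32),cv2.DIST_L2,0,.01,.01).ravel(); print("lever",l,p.min(0),p.max(0))
plan([.569,.142,.2],82.3)
E
```

```text
cyl dir [0.13897064 0.9902965  0.4696423  0.18812336]
lever [ 0.99992305  0.01240332  0.5835191  -0.21896076] [ 0.53061991 -0.23015696  0.08812567] [ 0.62839087 -0.20805445  0.10700593]
t 0.1 tcp [ 0.1878 -0.5163  0.2303] zaxis [-0.001  0.002 -1.   ] y az -70.0 q7 -0.03 tool d [ 583.3 -488.2   31.3] rows 13.0
turn(rad about tool z) 0.483
```

Request:
jog_arm([
  [45, -37.5, 0],
  [45, -37.5, 0],
  [45, -37.5, 0],
  [45, -37.5, 0],
  [45, -37.5, 0],
], turn=[0, 0, 0, 0, 0], claw=[-1, -1, -1, -1, -1])

```text
time: 0.72
tcp_pos: [0.3358, -0.2618, 0.231]
eef_rot: [-3.094, -0.545, 0.0]
force: [1.3, -0.4, 0.4]
finger_gap: 0.0856
finger_force: 0.0
```

Request:
jog_arm([
  [45, -37.5, 0],
  [45, -37.5, 0],
  [45, -37.5, 0],
  [45, -37.5, 0],
  [45, -37.5, 0],
], turn=[0, 0, 0, 0, 0], claw=[-1, -1, -1, -1, -1])

```text
time: 1.35
tcp_pos: [0.4831, -0.0092, 0.231]
eef_rot: [3.094, 0.544, -0.001]
force: [0.1, -0.8, 0.9]
finger_gap: 0.0856
finger_force: 0.0
```

Request:
jog_arm([
  [45, -37.5, 0],
  [45, -37.5, 0],
  [0, 0, 0],
  [0, 0, 0],
  [0, 0, 0],
], turn=[0, 0, 0.163, 0.163, 0.162], claw=[-0.3, -0.3, -0.3, -0.3, -0.3])

```text
time: 1.98
tcp_pos: [0.5413, 0.0907, 0.2305]
eef_rot: [3.133, -0.226, -0.003]
force: [-0.1, 0.9, -0.1]
finger_gap: 0.0553
finger_force: 0.0
```

Run:
```python
from h import *
plan([.569,.142,.2],82); print(telemetry.get_state()["finger_gap"])
c=optics.camera("wrist"); save(c,"wr1"); 
w=cloud(c).reshape(-1,3); q=w[(abs(w[:,0]-.569)<.03)&(abs(w[:,1]-.142)<.03)&(w[:,2]>.105)&(w[:,2]<.118)]
print(len(q)); print(np.median(q,0),q.min(0),q.max(0)) if len(q) else None
```

```text
t 1.975 tcp [0.5413 0.0907 0.2305] zaxis [-0.002 -0.    -1.   ] y az -98.3 q7 -2.04 tool d [ 20.1 -54.8  30.4] rows 2.0
turn(rad about tool z) -0.004
0.05529484437351675
315
[0.56895349 0.13853601 0.11380623] [0.55918763 0.1307075  0.10526796] [0.57682348 0.14787128 0.11641632]
```

Request:
jog_arm([
  [20, -53, 0],
  [0, 0, 40],
  [0, 0, 40],
  [0, 0, 40],
  [0, 0, 0],
], turn=[0, 0, 0, 0, 0], claw=[-0.3, -0.3, -0.3, -0.3, -0.3])

```text
time: 2.65
tcp_pos: [0.5655, 0.1389, 0.1075]
eef_rot: [3.131, -0.216, -0.014]
force: [0.9, -0.7, -0.1]
finger_gap: 0.0556
finger_force: 0.0
```

Run:
```python
from h import *
plan([.5685,.1405,.078],82)
c=optics.camera("side"); cv2.imwrite("pics/s1.png",cv2.resize(c["color"][120:300,180:460,::-1],None,fx=2.5,fy=2.5))
```

```text
t 2.65 tcp [0.5655 0.1389 0.1075] zaxis [-0.009 -0.003 -1.   ] y az -97.9 q7 -2.17 tool d [ 3.  -2.1 29.4] rows 1.0
turn(rad about tool z) 0.002
```

View pics/s1.png

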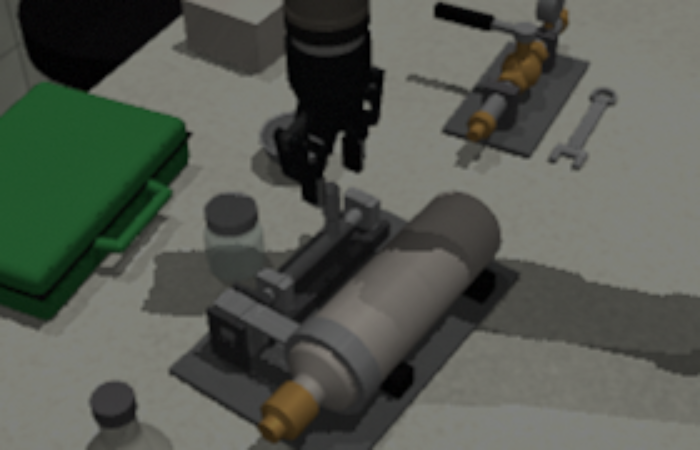

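The side crop shows the post's top at about (330,190), between the open fingers at (310,185) and (352,160), and clear of the jar. I'll descend and close.

Request:
jog_arm([
  [3, -2, 0],
  [0, 0, 15],
  [0, 0, 15],
  [0, 0, 0],
  [0, 0, 0],
], turn=[0, 0, 0, 0, 0], claw=[-0.3, -0.3, -0.3, 0.2, 0.5])

```text
time: 3.32
tcp_pos: [0.5719, 0.1418, 0.0811]
eef_rot: [3.134, -0.218, -0.001]
force: [-1.1, -2.8, -1.0]
finger_gap: 0.0216
finger_force: 1.6
```

Request:
jog_arm([
  [0, 0, 0],
  [0, 0, 0],
  [0, 0, 0],
], turn=[0, 0, 0], claw=[1, 1, 1])

```text
time: 3.7
tcp_pos: [0.5718, 0.1412, 0.0814]
eef_rot: [3.133, -0.219, -0.001]
force: [-1.4, -3.0, 1.6]
finger_gap: 0.0162
finger_force: 58.6
```

Run:
```python
from h import *
s=telemetry.get_state(); p=s["tcp_pos"]; print(s["force"],s["finger_gap"],s["finger_force"])
plan(p+.0695*np.array([.139,.9903,0]),82)
```

```text
[-1.44577352 -3.02309464  1.60534096] 0.016237888392956146 58.64548592828214
t 3.7 tcp [0.5718 0.1412 0.0814] zaxis [-0.001 -0.001 -1.   ] y az -98.0 q7 -2.18 tool d [ -0.  -69.5  -0.1] rows 2.0
turn(rad about tool z) 0.0
```

Gripped, with a gap of about 16–18 mm. Now I'll slide the bolt along tool −y.

Request:
jog_arm([
  [0, -14, 0],
  [0, -14, 0],
  [0, -14, 0],
  [0, -14, 0],
  [0, -10, 0],
], turn=[0, 0, 0, 0, 0], claw=[1, 1, 1, 1, 1])

```text
time: 4.32
tcp_pos: [0.5804, 0.2056, 0.0813]
eef_rot: [3.128, -0.217, -0.003]
force: [-7.7, -14.8, 11.0]
finger_gap: 0.0163
finger_force: 60.6
```

Request:
jog_arm([
  [0, -3, 0],
  [0, 0, 0],
], turn=[0, 0], claw=[1, 1])

```text
time: 4.58
tcp_pos: [0.5804, 0.2055, 0.0814]
eef_rot: [3.125, -0.221, -0.006]
force: [-8.0, -11.2, 8.6]
finger_gap: 0.0162
finger_force: 60.3
```

Request:
jog_arm([
  [0, -3, 0],
  [0, 0, 0],
], turn=[0, 0], claw=[1, 1])

```text
time: 4.82
tcp_pos: [0.5804, 0.2055, 0.0813]
eef_rot: [3.12, -0.224, -0.008]
force: [-9.6, -15.0, 10.8]
finger_gap: 0.0162
finger_force: 61.1
```

Run:
```python
from h import *
s=telemetry.get_state(); print(s["tcp_pos"],s["force"],s["moment"])
c=optics.camera("scene"); cv2.imwrite("pics/b1.png",cv2.resize(c["color"][150:260,280:440,::-1],None,fx=4.5,fy=4.5))
```

```text
[0.58037801 0.20551829 0.08132491] [ -9.58685694 -15.0187094   10.76990237] [-2.60219359  1.95023505  0.02854365]
```

View pics/b1.png

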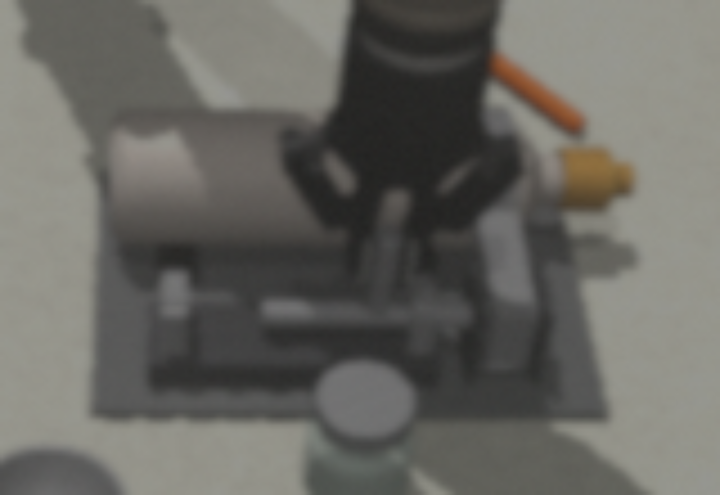

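The bolt stopped after about 65 mm of travel, resisting with 15 N. I'll release, rise and measure the knob against its starting position.

Request:
jog_arm([
  [0, 3, 0],
  [0, 0, 0],
  [0, 0, 0],
  [0, 0, -30],
  [0, 0, -40],
], turn=[0, 0, 0, 0, 0], claw=[1, 0, -0.3, -0.3, -0.3])

```text
time: 5.5
tcp_pos: [0.5813, 0.2118, 0.1509]
eef_rot: [-3.133, 0.216, 0.002]
force: [1.3, 0.3, 0.2]
finger_gap: 0.0556
finger_force: 0.0
```

Request:
jog_arm([
  [0, 0, -60],
  [0, 35, -20],
  [0, 0, 0],
], turn=[0, 0, 0], claw=[-0.3, -0.3, -0.3])

```text
time: 5.88
tcp_pos: [0.5795, 0.1741, 0.2343]
eef_rot: [-3.132, 0.224, -0.012]
force: [-0.5, 0.1, -0.7]
finger_gap: 0.0559
finger_force: 0.0
```

Run:
```python
from h import *
plan([.58,.207,.08],82)
import pickle
u=np.array([.139,.9903,0]); n=np.array([.9903,-.139,0])
def meas(w,g,l):
    q=w[np.linalg.norm(w[:,:2]-g,axis=1)<.035]; q=q[(q[:,2]>.104)&(q[:,2]<.12)]
    if len(q)>5: print(l,len(q),"med",np.median(q,0).round(4),"along",np.percentile(q@u,[2,50,98]).round(4),"across",np.percentile(q@n,[2,50,98]).round(4))
for nm in("scene","side"): meas(cloud(pickle.load(open(nm+".pkl","rb"))).reshape(-1,3),[.569,.141],"old "+nm)
for nm in("scene","side","wrist"):
    c=optics.camera(nm); meas(cloud(c).reshape(-1,3),[.579,.207],"new "+nm)
save(c,"wr2")
```

```text
t 5.875 tcp [0.5795 0.1741 0.2343] zaxis [ 0.007  0.001 -1.   ] y az -98.2 q7 -2.18 tool d [ -5.3 -32.4 154.3] rows 3.0
turn(rad about tool z) -0.003
old scene 36 med [0.57   0.1392 0.1102] along [0.2087 0.2171 0.2242] across [0.538  0.5458 0.5509]
old side 36 med [0.5689 0.1456 0.1098] along [0.2138 0.2228 0.2287] across [0.5365 0.543  0.5508]
new scene 37 med [0.5794 0.204  0.1103] along [0.2758 0.2828 0.2909] across [0.5372 0.5448 0.5511]
new side 38 med [0.5771 0.21   0.1103] along [0.2816 0.2881 0.2941] across [0.5361 0.5424 0.5498]
new wrist 296 med [0.5783 0.2045 0.1137] along [0.2753 0.2829 0.2913] across [0.5352 0.5445 0.5511]
```

View pics/wr2.png

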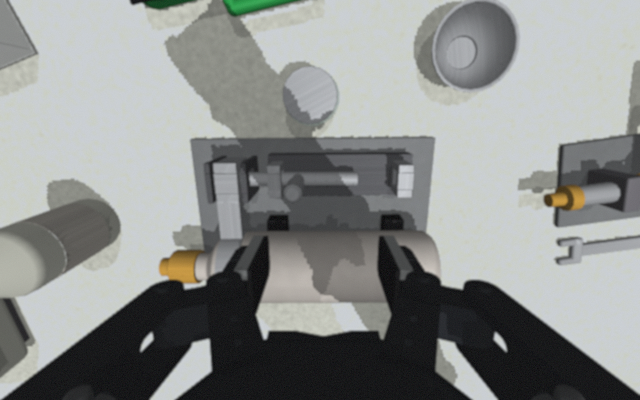

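Run:
```python
from h import *
u=np.array([.139,.9903,0]); n=np.array([.9903,-.139,0])
for nm in("wrist","scene","side"):
    w=cloud(optics.camera(nm)).reshape(-1,3); a,b,z=w@u,w@n,w[:,2]
    k=(abs(b-.545)<.012)&(a>.315)&(a<.40)&(z>.062)&(z<.075)
    p=(abs(z-.008)<.003)&(b>.45)&(b<.62)&(a>.05)&(a<.46)
    print(nm,"keeper",k.sum(),np.percentile(a[k],[2,98]).round(4),"plate",np.percentile(a[p],[.5,99.5]).round(4), np.percentile(b[p],[.5,99.5]).round(4))
```

```text
wrist keeper 918 [0.3364 0.3797] plate [0.1197 0.4168] [0.455  0.5857]
scene keeper 110 [0.3364 0.3795] plate [0.1193 0.4166] [0.451  0.5847]
side keeper 155 [0.3388 0.3832] plate [0.1234 0.4215] [0.482  0.6124]
```

The absolute check agrees: the knob is 75 mm from the keeper's middle and 15 mm from the plate's middle, so the bolt is home (it started a few mm in). Now the valve.

Request:
jog_arm([
  [0, 0, 0],
  [2, 56, 0],
  [2, 56, 0],
  [2, 56, 0],
  [2, 56, 0],
], turn=[-0.155, 0, 0, 0, 0], claw=[-0.3, -0.3, -0.3, -0.3, -0.3])

```text
time: 6.8
tcp_pos: [0.5883, -0.049, 0.2305]
eef_rot: [-3.141, -0.027, 0.001]
force: [1.4, -0.6, -0.4]
finger_gap: 0.0554
finger_force: 0.0
```

Request:
jog_arm([
  [2, 56, 0],
  [2, 56, 0],
  [2, 56, 0],
  [0, 0, 40],
  [0, 0, 0],
], turn=[0, 0, 0, 0, 0], claw=[-0.3, -0.3, -0.3, -0.3, -0.3])

```text
time: 7.42
tcp_pos: [0.5943, -0.2152, 0.1867]
eef_rot: [-3.137, -0.025, 0.014]
force: [-0.2, 1.1, -0.8]
finger_gap: 0.0553
finger_force: 0.0
```

Run:
```python
from h import *
plan([.598,-.2188,.078],90.7)
for nm in("wrist","scene"):
    c=optics.camera(nm); w=cloud(c).reshape(-1,3);x,y,z=w.T
    s=(x>.54)&(x<.66)&(y>-.26)&(y<-.18)&(z>.098)&(z<.11)
    p=w[s]; print(nm,len(p))
    if len(p)>10: print(np.percentile(p,[1,50,99],axis=0).round(4))
```

```text
t 7.425 tcp [ 0.5943 -0.2152  0.1867] zaxis [-0.009  0.004 -1.   ] y az -89.1 q7 -1.37 tool d [  4.6   4.1 108.6] rows 2.0
turn(rad about tool z) 0.004
wrist 1679
[[ 0.5412 -0.2295  0.0998]
 [ 0.5886 -0.2226  0.1054]
 [ 0.6265 -0.2159  0.1071]]
scene 158
[[ 0.5424 -0.2291  0.0983]
 [ 0.5912 -0.2216  0.1034]
 [ 0.6256 -0.2151  0.1061]]
```

Request:
jog_arm([
  [3, 7, 50],
  [0, 0, 40],
  [0, 0, 19],
  [0, 0, 0],
  [0, 0, 0],
], turn=[0, 0, 0, 0, 0], claw=[-0.3, -0.3, -0.3, -0.3, 0.2])

```text
time: 8.15
tcp_pos: [0.6021, -0.223, 0.0849]
eef_rot: [3.14, 0.026, 0.007]
force: [1.2, 0.7, 0.3]
finger_gap: 0.0382
finger_force: 0.0
```

Request:
jog_arm([
  [0, 0, 0],
  [0, 0, 0],
  [0, 0, 0],
], turn=[0, 0, 0], claw=[0.5, 1, 1])

```text
time: 8.52
tcp_pos: [0.6014, -0.2221, 0.0843]
eef_rot: [-3.141, -0.026, -0.005]
force: [-0.5, 2.2, 6.1]
finger_gap: 0.0126
finger_force: 60.5
```

Run:
```python
from h import *
s=telemetry.get_state(); p=s["tcp_pos"]; print(s["force"],s["finger_gap"],s["finger_force"])
plan([.597,-.222,.077],90.7)
```

```text
[-0.51666017  2.20488024  6.14287462] 0.012632129278476055 60.549505949020386
t 8.525 tcp [ 0.6014 -0.2221  0.0843] zaxis [ 0.003  0.001 -1.   ] y az -89.1 q7 -1.39 tool d [-4.4 -0.2  7.3] rows 1.0
turn(rad about tool z) 0.004
```

Request:
jog_arm([
  [-0.8, -11.6, 0],
  [-0.8, -11.6, 0],
  [-0.8, -11.6, 0],
  [0, 0, 0],
], turn=[-0.131, -0.131, -0.131, 0], claw=[1, 1, 1, 1])

```text
time: 9.02
tcp_pos: [0.5941, -0.1881, 0.0843]
eef_rot: [3.075, 0.641, 0.006]
force: [0.1, 2.4, 5.8]
finger_gap: 0.0121
finger_force: 60.6
```

Run:
```python
from h import *
s=telemetry.get_state(); p=s["tcp_pos"]; d=p[:2]-[.5125,-.222]; print(np.linalg.norm(d),np.degrees(np.arctan2(d[1],d[0])),s["force"],s["moment"],s["finger_gap"])
t=np.radians(45.5); plan([.5125+.0885*np.cos(t),-.222+.0885*np.sin(t),.084],135.5)
```

```text
0.08836094208653084 22.553124319788783 [0.06487854 2.37077728 5.79303899] [ 0.48048157  0.06362495 -0.04290981] 0.01210595604974621
t 9.025 tcp [ 0.5941 -0.1881  0.0843] zaxis [ 0.004  0.    -1.   ] y az -66.5 q7 -1.09 tool d [ -6.3 -34.6   0.2] rows 1.0
turn(rad about tool z) -0.383
```

The arc is tracking well, with low forces. Now the second half, then release and rise.

Request:
jog_arm([
  [-0.8, -11.6, 0],
  [-0.8, -11.6, 0],
  [-0.8, -11.6, 0],
  [0, 0, 0],
], turn=[-0.131, -0.131, -0.131, 0], claw=[1, 1, 1, 1])

```text
time: 9.52
tcp_pos: [0.5745, -0.1595, 0.0843]
eef_rot: [2.89, 1.228, 0.007]
force: [0.6, 2.3, 6.5]
finger_gap: 0.0128
finger_force: 60.6
```

Request:
jog_arm([
  [0, 0, 0],
  [0, 0, 0],
  [0, 0, -30],
  [0, 0, -50],
  [0, 0, -60],
], turn=[0, 0, 0, 0, 0], claw=[0, -0.3, -0.3, -0.3, -0.3])

```text
time: 10.15
tcp_pos: [0.5716, -0.1615, 0.222]
eef_rot: [-2.891, -1.224, 0.005]
force: [1.8, -0.9, 0.8]
finger_gap: 0.0552
finger_force: 0.0
```

Request:
jog_arm([
  [0, 0, 0],
  [0, 0, 0],
], turn=[0, 0], claw=[-0.3, -0.3])

```text
time: 10.4
tcp_pos: [0.5723, -0.1613, 0.2216]
eef_rot: [-2.893, -1.225, 0.002]
force: [0.3, 0.0, -1.2]
finger_gap: 0.0554
finger_force: 0.0
```

Run:
```python
from h import *
for nm in("wrist","side"):
    c=optics.camera(nm); w=cloud(c).reshape(-1,3);x,y,z=w.T
    s=(np.hypot(x-.5125,y+.222)<.125)&(x-.5125+abs(y+.222)*.2>.025)&(z>.098)&(z<.11)
    p=w[s]; l=cv2.fitLine(p[:,:2].astype(np.float32),cv2.DIST_HUBER,0,.001,.001).ravel(); print(nm,len(p),l,np.degrees(np.arctan(l[1]/l[0])))
    m=(z>.005)&(z<.011)&(abs(x-.513)<.08)&(abs(y+.22)<.12)&(x>.54)&(x<.58)
    if nm=="wrist": save(c,"wr3")
print(telemetry.get_state()["tcp_pos"],telemetry.get_state()["force"])
u=np.array([.139,.9903,0]); n=np.array([.9903,-.139,0])
w=cloud(optics.camera("scene")).reshape(-1,3); q=w[np.hypot(w[:,0]-.579,w[:,1]-.207)<.035]; q=q[(q[:,2]>.104)&(q[:,2]<.12)]; print("knob along",np.median(q@u))
```

```text
wrist 1342 [ 0.61818224  0.7860348   0.5676626  -0.1684005 ] 51.816486
side 101 [ 0.32627726  0.9452741   0.5580555  -0.1914261 ] 70.95702
[ 0.57150601 -0.16115421  0.22012348] [ 0.16704471  0.42683385 -0.5930097 ]
knob along 0.28300910575366334
```

View pics/wr3.png

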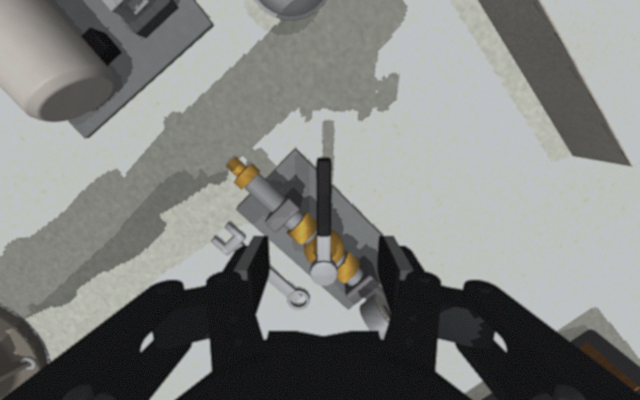

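The wrist view shows the lever upright in the image, from (324,160) to (323,270). The pipe runs diagonally at about 45° from (240,172) to (372,305), so the valve is half open. The knob is still home, the spanner, dish and jar look undisturbed, and the gripper is clear.

```bash
python3 -c "
from station import order; print(order.job_done())"
```

```text
the job is handed in; nothing more can be done
None
```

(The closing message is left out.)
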